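Load the kiln bats: box in a celadon vase, set a white one open

TASK

Load the two kiln bats. On the middle of the round dark bat build up a protected firing box in this order: stand the celadon-green vase upright there, lower the tall brown fireclay ring over it, stack the buff ring squarely on the brown one, and close the top with the knobbed grey cap laid flat and centred. Stand the white vase upright on the middle of the square pale bat, at any time, and leave the amber glaze jar and the blue bowl where they are.

Things in the scene. Friction and masses are not known exactly. Their poses are not given: they have to be found in the camera images.
- round_bat_top (a point): dark round kiln bat, 120 across, 12 thick, lying fixed on the bench, with a lighter grey disc 72 across painted at its middle. The point is the centre of its upper face, 12 above the bench; z up.
- square_bat_top (a point): pale square kiln bat, 100 x 100, 12 thick, lying fixed on the bench, with a tan disc 60 across painted at its middle. The point is the centre of its upper face, 12 above the bench; z up.
- green_vase_center (a point): celadon-green fired porcelain bud vase, 60 tall: a straight round body 32 across (from 6 to 42 above its foot), foot 29 across, shoulder narrowing to a neck 20 across at height 50, rim 25 across, dark mouth seen from above. The point is its centre, 30 above the foot; its z axis points up out of the mouth. About 0.1 kg. Stands upright on the bench at the start.
- white_vase_center (a point): white fired porcelain bud vase, 60 tall: a straight round body 32 across (from 6 to 42 above its foot), foot 29 across, shoulder narrowing to a neck 20 across at height 50, rim 25 across, dark mouth seen from above. The point is its centre, 30 above the foot; its z axis points up out of the mouth. About 0.1 kg. Stands upright on the bench at the start.
- brown_ring_center (a point): dark red-brown fireclay ring (saggar collar), open at both ends, 46 tall, outside 64 across, inside 54 across (wall 5), flat rims, like a short length of pipe. The point is its centre on the axis, 23 above the lower rim; z axis along the ring's axis, up. About 0.11 kg. Stands on the bench at the start.
- buff_ring_center (a point): buff (pale yellow) fireclay ring (saggar collar), open at both ends, 40 tall, outside 64 across, inside 54 across (wall 5), flat rims, like a short length of pipe. The point is its centre on the axis, 20 above the lower rim; z axis along the ring's axis, up. About 0.11 kg. Stands on the bench at the start.
- cap_knob (a point): grey saggar cap: a flat disc 64 across and 7 thick with a round upright knob at its centre, 20 across and 35 tall (total height 42). The point is on the axis in the knob, 32 above the disc's underside and 10 below the knob's top; z up. About 0.1 kg. Lies knob up on the bench at the start.
- glaze_jar: bystander: amber glass glaze jar with black lid, 50 across, 60 tall, loose; leave it alone. Origin at the centre of its underside.
- blue_bowl: bystander: small blue glazed bowl, 84 across at the rim, 42 tall, loose; leave it alone. Origin at the centre of its underside.
There are look-alikes about, which are no part of the job. Of the things like the part that bears round_bat_top, leave any that is pink or yellow; of the rest the larger one is meant.

How it is judged:
On the way, in this order (a step that is already met when the one before it is completed fails the run):
1. the green vase stands upright on the middle of the round bat (horizontal distance between green_vase_center and round_bat_top below 0.01 m and angle between green_vase_center's own z axis and vertical below 0.08 rad and z of green_vase_center in the frame of round_bat_top between 0.025 and 0.035 m), for 0.2 s.
2. the brown ring stands on the round bat around the green vase (all of step 1 and horizontal distance between brown_ring_center and round_bat_top below 0.01 m and angle between brown_ring_center's own z axis and vertical below 0.08 rad and z of brown_ring_center in the frame of round_bat_top between 0.018 and 0.028 m), for 0.2 s.
3. the buff ring sits on the brown ring (all of step 2 and horizontal distance between buff_ring_center and round_bat_top below 0.012 m and angle between buff_ring_center's own z axis and vertical below 0.08 rad and z of buff_ring_center in the frame of round_bat_top between 0.061 and 0.071 m and horizontal distance between buff_ring_center and brown_ring_center below 0.008 m), for 0.2 s.
4. the cap lies flat on the buff ring (all of step 3 and horizontal distance between cap_knob and round_bat_top below 0.014 m and angle between cap_knob's own z axis and vertical below 0.08 rad and z of cap_knob in the frame of round_bat_top between 0.113 and 0.123 m and horizontal distance between cap_knob and buff_ring_center below 0.008 m), for 0.2 s.
At the end, for the whole second after the job is handed in: Vases within 10 mm (green, round bat) and 12 mm (white, square bat) of bat centre; brown ring within 10 mm of bat centre; buff ring within 8 mm of brown, cap within 8 mm of buff, 12 and 14 mm of bat centre; heights within 5 mm of seated, tilts under 0.08 rad, all at rest (all of step 4 and horizontal distance between white_vase_center and square_bat_top below 0.012 m and angle between white_vase_center's own z axis and vertical below 0.08 rad and z of white_vase_center in the frame of square_bat_top between 0.025 and 0.035 m and linear speed of each of green_vase, white_vase, brown_ring, buff_ring, cap below 0.02 m/s); the robot touches nothing.
It fails at once if the glaze jar is moved by more than 25 mm (distance of glaze_jar from where it was at the start of the episode above 0.025 m).
It fails at once if the blue bowl is moved by more than 25 mm (distance of blue_bowl from where it was at the start of the episode above 0.025 m).
It fails at once if a vase is tipped over (angle between any of green_vase_center, white_vase_center's own z axis and vertical above 0.7 rad).
It also fails if it takes over 144 s, if anything falls off the work surface, if the arm or the gripper's body presses on something with over 40 N, if the wrist force passes 120 N, or if a joint passes its speed limit or range.

ROBOT

A 7-joint arm with a two-finger parallel gripper is mounted at the origin on the work surface. World frame = base frame: x ahead of the robot, y to its left, z up, the work surface at z = 0. Lengths are in m, angles in rad, forces in N, time in s.
With the tool pointing down it reaches from about 0.4 to 0.875 m from the base axis. Payload 19.3 kg.
Tool frame: the origin (TCP) lies midway between the tips of the shut fingers; the grasp point (between the pads) lies 19 mm behind it; z points along the fingers, y is the line along which they close (so a half turn about z gives the same grasp; the last joint's range is limited). The gripper opens to 85 mm and grips with 20 to 120 N. Pads are 22 mm wide; open, the fingers measure 114 mm over their backs; the gripper's body (76 mm by 85 mm) begins 54 mm behind the grasp point. The pads swing forward as they close: fully open they stand 13 mm farther back than shut.
Start: joints at [1.104, 0.521, -0.036, 1.599, 0.021, 1.021, -0.113], TCP at [0.242, -0.576, 0.231] pointing down, gripper open.
Joint ranges: [-2.91, 2.91], [-0.3, 2.13], [-1.5, 1.42], [0.17, 2.43], [-1.26, 4.41], [0.16, 1.93], [-2.52, 2.52]. Speed limits (rad/s): [1.89, 1.89, 2.39, 2.39, 3.01, 3.01, 3.01].

INTERFACE

Orientations are given as [roll, pitch, yaw] about the fixed x, y, z axes, in that order (R = Rz(yaw) Ry(pitch) Rx(roll)).
In Python, from workcell import telemetry, grab_frame, calibration, bot, outline_of, landmark_of gives the robot as it stands. The module is installed in compiled form; this text tells all that it offers.
- The arm moves only by the shell command python3 -m inch 'ROWS' [FORCE]. ROWS is JSON, a list of rows, each a list of 7 numbers: the shift along the tool's x, y, z in m, then the turn, a rotation vector about the tool's x, y, z in rad, then the closure, from 0 (fully open) to 1 (shut). A call has 1 to 5 rows; each row shifts and turns the commanded pose from where the row before left it, along the tool's axes as they then stand; what a row does not reach is not made up. A row lasts 1/10 s, in which the tool goes at most 50 mm and 8.59 degrees, less where a joint would pass 70% of its speed; a pose out of reach is approached as far as the arm can. A call is refused whole if a number of a shift passes 0.05 or a number of a turn 0.15, either way. A call with a gripper value outside its range is refused whole. The fingers move at their own pace and stop on an object; FORCE is the grip in N (left out, the last holds). Time passes only in rows, so rows that do not move let the fingers close. It gives the time, the measured TCP pose, the force, the opening and the grip force at its end, in the units of the state.
- telemetry.observe(): the state, without advancing time (a new reading comes with each control period).
- grab_frame(name): name is "scene" or "top" or "wrist"; returns the picture (480x640x3 uint8, red, green, blue); there is no depth.
- calibration(name): a dict with "fovy" (degrees; the focal length in pixels is half the picture's height over the tangent of half this angle, whatever the lens; pixels are square), "cx", "cy" (the principal point, pixels), "pose" (4x4, takes a point from camera to world coordinates). Camera axes: x right, y down, z forward; pixel columns grow to the right and rows downward; lengths in m; the calibration is good to about 2 mm. A picture is of the moment at which its call begins: read the wrist's pose just before it. calibration takes no time and is no camera call; for the wrist camera it gives the pose at the moment of the call.
- bot.job_done(): hands the job in; it is judged then, once.
Trained networks look in the newest picture that a camera, given by its name, has taken for a name from the list of things; names that differ only in an ending like _2 or _b are one class to them, and where a whole thing is asked for, a point or a joint stands for the part that bears it (a point fixed in the world has none). Each returns a list of dicts, best first, with "score" (0 to 1); they miss things now and then, are a little off and sometimes report something else, mostly with a low value. They report only what shows in the picture. A call takes as long as a camera call. They do not tell look-alikes from the thing itself.
- outline_of(label, camera): "region" (480x640 bool, what is visible of it) and "rect" ([left, top, right, bottom] in pixels, round what is visible of it).
- landmark_of(label, camera): "xy" ([column, row] in pixels: a listed point, or the origin of a listed thing).
The state is a dict: "clock": time; "qpos": joint angles; "qd": joint speeds; "joint_efforts": joint torques, N m; "position": TCP position; "tool_rot": TCP orientation; "force": force on the tool from outside, world axes, zero at the start; "moment": the same for the moment, N m; "grip_width": finger opening in m; "finger_force": force on a finger pad.
Only numpy, scipy, OpenCV 4.12 (cv2) and the standard library are available. Lean on these libraries where they do the work, as an engineer would, in place of code of your own. Each camera call takes 0.05 s, during which the arm holds its last target. There are 200 camera calls.

## Working session

There is one attempt and no reset: what is moved stays moved. The work goes in short steps, Python scripts to look and compute and a shell command to move; the robot and the scene stay as the last step left them, time stands still between calls to the robot, and variables do not carry over. Pictures are saved under pics/ and viewed, at most 14 in all, crops included, and the job is handed in when it is done.

```bash
mkdir -p pics
cat > h.py <<'E'
import numpy as np, cv2
from workcell import telemetry, grab_frame, calibration, bot, outline_of, landmark_of
def ray(c,uv):
    f=240/np.tan(np.radians(c["fovy"])/2); P=np.array(c["pose"])
    d=P[:3,:3]@np.array([(uv[0]-c["cx"])/f,(uv[1]-c["cy"])/f,1]); return P[:3,3],d
def at(c,uv,z):
    o,d=ray(c,uv); return o+d*(z-o[2])/d[2]
def pix(c,p):
    f=240/np.tan(np.radians(c["fovy"])/2); P=np.array(c["pose"])
    q=P[:3,:3].T@(np.array(p)-P[:3,3]); return np.array([c["cx"]+f*q[0]/q[2],c["cy"]+f*q[1]/q[2]])
def save(img,n): cv2.imwrite(f"pics/{n}.png",img[:,:,::-1])
E
python3 - <<'E'
from h import *
np.set_printoptions(precision=4,suppress=True)
H=dict(round_bat_top=.012,square_bat_top=.012,green_vase_center=.03,white_vase_center=.03,brown_ring_center=.023,buff_ring_center=.02,cap_knob=.032,glaze_jar=0,blue_bowl=0)
for cam in("top","scene"):
    save(grab_frame(cam),cam); c=calibration(cam); print(cam,c)
    for n,z in H.items():
        for d in landmark_of(n,cam)[:4]: print(n,round(d["score"],2),np.round(d["xy"],1),at(c,d["xy"],z))
s=telemetry.observe(); print(s)
E
```

```text
top {'fovy': 55.02761769978651, 'cx': 322.14967600122026, 'cy': 234.70109107105012, 'pose': array([[-0.0004, -0.9879,  0.155 ,  0.2371],
       [-1.    , -0.001 , -0.0092, -0.0592],
       [ 0.0093, -0.155 , -0.9879,  1.2552],
       [ 0.    ,  0.    ,  0.    ,  1.    ]])}
round_bat_top 0.87 [414.8 319.7] [ 0.2036 -0.3171  0.012 ]
round_bat_top 0.86 [446.3 264.3] [ 0.3513 -0.4073  0.012 ]
round_bat_top 0.66 [502.3 259.8] [ 0.3636 -0.5604  0.012 ]
round_bat_top 0.57 [451.3 206.8] [ 0.5106 -0.4279  0.012 ]
square_bat_top 0.79 [395.3 238. ] [ 0.4233 -0.2707  0.012 ]
white_vase_center 0.6 [210.4 157.4] [0.6449 0.2375 0.03  ]
brown_ring_center 0.82 [339.5 226.2] [ 0.4539 -0.1178  0.023 ]
brown_ring_center 0.45 [393.4 241. ] [ 0.4134 -0.2634  0.023 ]
buff_ring_center 0.83 [252.6 220.8] [0.469  0.1187 0.02  ]
cap_knob 0.59 [370.3 155. ] [ 0.6523 -0.2038  0.032 ]
glaze_jar 0.87 [144.2 194.9] [0.5458 0.4247 0.    ]
glaze_jar 0.66 [306.8 150.4] [ 0.6762 -0.0274  0.    ]
blue_bowl 0.86 [305.1 149.7] [ 0.6783 -0.0226  0.    ]
blue_bowl 0.19 [211.2 155.6] [0.6601 0.2427 0.    ]
scene {'fovy': 49.
[... 827 characters left out ...]
.4688 0.1195 0.02  ]
cap_knob 0.72 [199.9 289.7] [ 0.6463 -0.2096  0.032 ]
glaze_jar 0.83 [492.7 400.7] [0.5445 0.4211 0.    ]
blue_bowl 0.92 [259.3 343.9] [ 0.675  -0.0268  0.    ]
{'clock': 1.0, 'qpos': array([ 1.1038,  0.5214, -0.0363,  1.5995,  0.0212,  1.0211, -0.1128]), 'qd': array([-0.    , -0.0004, -0.0017, -0.0002,  0.0002, -0.001 ,  0.0003]), 'joint_efforts': array([  0.0017, -92.6864,   1.9794, -37.0264,   0.0182,   0.002 ,
         0.0001]), 'position': array([ 0.2415, -0.5764,  0.2313]), 'tool_rot': array([-3.1415, -0.    ,  0.3968]), 'force': array([-0.2837, -0.3953, -0.5571]), 'moment': array([ 0.0211, -0.0385, -0.0169]), 'finger_force': 0.0, 'grip_width': 0.08534058399039327}
```

View pics/top.png

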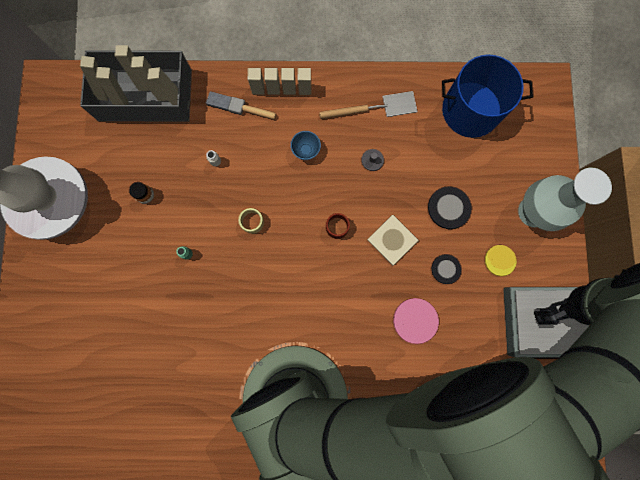

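View pics/scene.png

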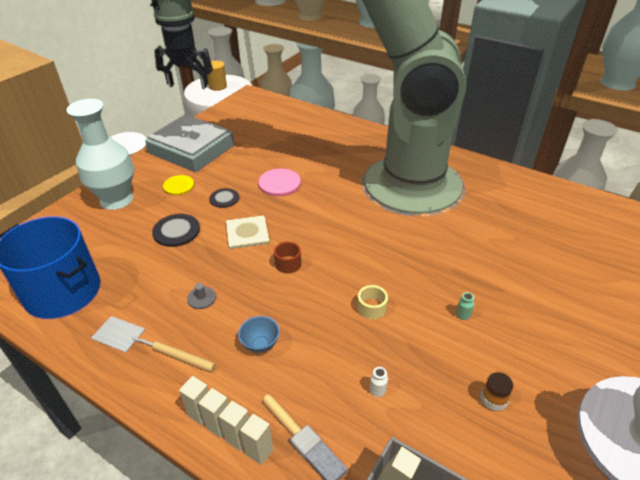

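The larger dark bat with the grey disc is at top (450,207). The smaller one at (446,268), the yellow disc and the pink disc are decoys. All the parts are found, and both cameras agree to within about 10 mm. I'll turn to yaw 90° so that tool x is world y and tool y is world x, then hover over the round bat.

```bash
python3 -m inch '[[0,0,0,0,0,-0.1468,0],[0,0,0,0,0,-0.1468,0],[0,0,0,0,0,-0.1468,0],[0,0,0,0,0,-0.1468,0]]' 30
python3 -m inch '[[0,0,0,0,0,-0.1468,0],[0,0,0,0,0,-0.1468,0],[0,0,0,0,0,-0.1468,0],[0,0,0,0,0,-0.1468,0]]'
python3 -m inch '[[0.02,0.038,0,0,0,0,0],[0.02,0.038,0,0,0,0,0],[0.02,0.038,0,0,0,0,0],[0.02,0.038,0,0,0,0,0]]'
python3 -m inch '[[0.02,0.038,0,0,0,0,0],[0.02,0.038,0,0,0,0,0],[0.02,0.038,0,0,0,0,0],[0,0,0,0,0,0,0],[0,0,0,0,0,0,0]]'
python3 - <<'E'
from h import *
np.set_printoptions(precision=4,suppress=True)
s=telemetry.observe();print(s["position"],s["tool_rot"],s["qpos"])
c=calibration("wrist");save(grab_frame("wrist"),"w1");print(c)
for n in("round_bat_top","square_bat_top"):
    for d in landmark_of(n,"wrist"): print(n,d["score"],d["xy"],at(c,d["xy"],.012))
E
```

```text
clock: 1.4
position: [0.2415, -0.5764, 0.2313]
tool_rot: [-3.142, 0.0, 0.99]
force: [-0.1, -0.2, 0.4]
grip_width: 0.0854
finger_force: 0.0
clock: 1.8
position: [0.2415, -0.5765, 0.2313]
tool_rot: [-3.142, 0.0, 1.577]
force: [0.8, 0.0, -0.1]
grip_width: 0.0855
finger_force: 0.0
clock: 2.2
position: [0.3948, -0.4956, 0.2314]
tool_rot: [3.141, 0.0, 1.571]
force: [0.7, -0.9, -0.2]
grip_width: 0.0855
finger_force: 0.0
clock: 2.7
position: [0.5082, -0.4355, 0.231]
tool_rot: [-3.141, -0.0, 1.573]
force: [-0.3, -0.5, 0.3]
grip_width: 0.0854
finger_force: 0.0
[ 0.5082 -0.4355  0.231 ] [-3.1413 -0.0004  1.573 ] [ 0.8346  0.6125 -0.3442  1.4584  0.2183  1.1089  0.4529]
{'fovy': 58.404991191927486, 'cx': 315.2214104917724, 'cy': 239.923701988011, 'pose': array([[ 1.    ,  0.0023,  0.0017,  0.5087],
       [ 0.0027, -0.9455, -0.3257, -0.3527],
       [ 0.0009,  0.3257, -0.9455,  0.3736],
       [ 0.    ,  0.    ,  0.    ,  1.    ]])}
round_bat_top 0.88 [316.0, 182.7] [ 0.5099 -0.4257  0.012 ]
round_bat_top 0.66 [118.0, 162.6] [ 0.3438 -0.409   0.012 ]
round_bat_top 0.65 [163.1, 317.4] [ 0.3651 -0.5554  0.012 ]
```

View pics/w1.png

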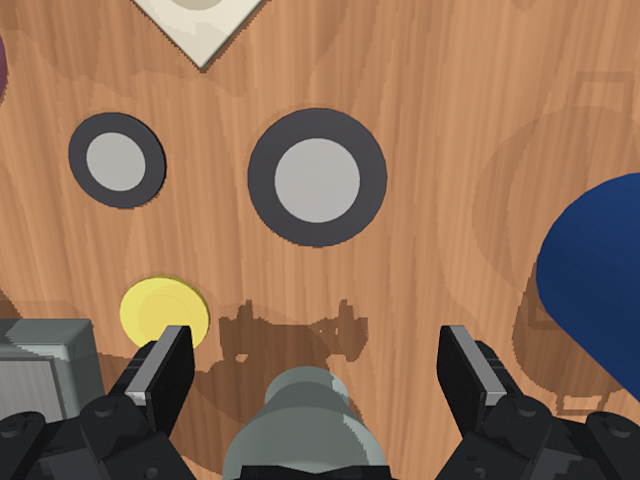

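The dark bat is at (317,180) and its disc is concentric. I'll use an outline fit, matching the projected silhouette centroid to the network region, and survey the other things on the way to the green vase.

```bash
cat >> h.py <<'E'
from scipy.optimize import fsolve
np.set_printoptions(precision=4,suppress=True)
V=[(0,.0145),(.006,.016),(.042,.016),(.05,.01),(.06,.0125)]
M=dict(round_bat_top=[(0,.06),(.012,.06)],square_bat_top=[(0,.0),(.012,.0)],green_vase_center=V,white_vase_center=V,
 brown_ring_center=[(0,.032),(.046,.032)],buff_ring_center=[(0,.032),(.04,.032)],cap_knob=[(0,.032),(.007,.032),(.007,.01),(.042,.01)])
ZL=dict(round_bat_top=.012,square_bat_top=.012,green_vase_center=.03,white_vase_center=.03,brown_ring_center=.023,buff_ring_center=.02,cap_knob=.032)
def cen(p):
    m=cv2.moments(p); return np.array([m["m10"],m["m01"]])/m["m00"]
def model(c,n,x,y,base,yaw=None):
    a=np.linspace(0,2*np.pi,48,endpoint=False)
    if n=="square_bat_top":
        pts=[(x+.0707*np.cos(t+yaw),y+.0707*np.sin(t+yaw),z+base) for z in(0,.012) for t in np.arange(4)*np.pi/2]
    else: pts=[(x+r*np.cos(t),y+r*np.sin(t),z+base) for z,r in M[n] for t in a]
    return cv2.convexHull(np.array([pix(c,p) for p in pts],np.float32))
def fit(n,cam="wrist",base=0.,near=None,c=None,yaw=0.):
    """silhouette fit; returns list of (score,xy fit,landmark xy,area ratio)"""
    c=c or calibration(cam); L=[(d["score"],at(c,d["xy"],ZL[n]+base)[:2]) for d in landmark_of(n,cam)]
    for d in outline_of(n,cam):
        if d["score"]<.3: continue
        h=cv2.convexHull(np.argwhere(d["region"])[:,::-1].astype(np.float32)); t=cen(h)
        x0=at(c,t,.02+base)[:2]
        if near is not None and np.hypot(*(x0-near))>.06: continue
        s=fsolve(lambda q:cen(model(c,n,q[0],q[1],base,yaw))-t,x0,xtol=1e-5)
        l=[(round(k,2),p) for k,p in L if np.hypot(*(p-s))<.04]
        print(n,cam,"score %.2f"%d["score"],"fit",s,"area ratio %.3f"%(cv2.contourArea(h)/cv2.contourArea(model(c,n,*s,base,yaw))),"lm",l,"rect",d["rect"])
E
cat > look.py <<'E'
import sys; from h import *
s=telemetry.observe(); print("TCP",s["position"],s["tool_rot"])
save(grab_frame("wrist"),sys.argv[1])
for n in sys.argv[2:]:
    n,_,b=n.partition("@"); fit(n,base=float(b or 0))
E
python3 look.py w2 round_bat_top
python3 -m inch '[[0.039,-0.022,0,0,0,0,0],[0.039,-0.022,0,0,0,0,0],[0.039,-0.022,0,0,0,0,0],[0.039,-0.022,0,0,0,0,0],[0,0,0,0,0,0,0]]' >/dev/null
python3 look.py w3 square_bat_top brown_ring_center
python3 -m inch '[[0.045,0.005,0,0,0,0,0],[0.045,0.005,0,0,0,0,0],[0.045,0.005,0,0,0,0,0],[0.045,0.005,0,0,0,0,0],[0,0,0,0,0,0,0]]' >/dev/null
python3 look.py w4 brown_ring_center
python3 -m inch '[[0.04,0.006,0,0,0,0,0],[0.04,0.006,0,0,0,0,0],[0.04,0.006,0,0,0,0,0],[0.04,0.006,0,0,0,0,0],[0.04,0.006,0,0,0,0,0]]' >/dev/null
python3 look.py w5 buff_ring_center
python3 -m inch '[[0.03,-0.017,0,0,0,0,0],[0.03,-0.017,0,0,0,0,0],[0.03,-0.017,0,0,0,0,0],[0.03,-0.017,0,0,0,0,0],[0.03,-0.017,0,0,0,0,0]]' >/dev/null
python3 -m inch '[[0,0,0,0,0,0,0],[0,0,0,0,0,0,0]]'
python3 look.py w6 green_vase_center white_vase_center
```

```text
TCP [ 0.5064 -0.4373  0.2313] [-3.1411  0.0004  1.5696]
round_bat_top wrist score 0.86 fit [ 0.2614 -0.3373] area ratio 0.020 lm [] rect [1.3, 28.8, 11.3, 96.7]
round_bat_top wrist score 0.63 fit [ 0.3661 -0.5555] area ratio 0.455 lm [(0.85, array([ 0.3658, -0.5549]))] rect [126.5, 274.0, 211.4, 344.2]
round_bat_top wrist score 0.61 fit [ 0.5112 -0.4235] area ratio 0.967 lm [(0.75, array([ 0.5101, -0.4269]))] rect [250.6, 105.4, 388.3, 243.6]
round_bat_top wrist score 0.58 fit [ 0.3424 -0.4097] area ratio 0.453 lm [(0.86, array([ 0.3451, -0.4075]))] rect [72.6, 109.2, 171.4, 207.4]
TCP [ 0.4169 -0.2768  0.2318] [-3.1403 -0.0001  1.5736]
square_bat_top wrist score 0.45 fit [ 0.4571 -0.1412] area ratio 0.063 lm [] rect [328.5, 0.4, 404.5, 24.0]
brown_ring_center wrist score 0.61 fit [ 0.4556 -0.1455] area ratio 0.155 lm [] rect [329.5, 0.0, 402.8, 26.8]
TCP [ 0.4406 -0.0956  0.2315] [ 3.1406 -0.0017  1.577 ]
brown_ring_center wrist score 0.66 fit [ 0.4552 -0.1148] area ratio 0.968 lm [] rect [291.3, 177.0, 375.5, 260.7]
TCP [0.47   0.0997 0.2311] [-3.1415  0.0001  1.5681]
buff_ring_center wrist score 0.64 fit [0.4699 0.1297] area ratio 0.979 lm [] rect [272.5, 127.0, 353.1, 214.3]
clock: 5.75
position: [0.3849, 0.2485, 0.2311]
tool_rot: [-3.141, 0.001, 1.57]
force: [0.6, -0.6, -0.6]
grip_width: 0.0854
finger_force: 0.0
TCP [0.3849 0.2485 0.2311] [-3.1414  0.0005  1.57  ]
green_vase_center wrist score 0.94 fit [0.3818 0.2968] area ratio 0.962 lm [(0.79, array([0.3815, 0.2959]))] rect [290.1, 115.9, 329.0, 161.2]
white_vase_center wrist score 0.64 fit [0.6341 0.231 ] area ratio 0.703 lm [(0.83, array([0.6438, 0.2296]))] rect [584.5, 194.1, 638.5, 244.0]
```

View pics/w6.png

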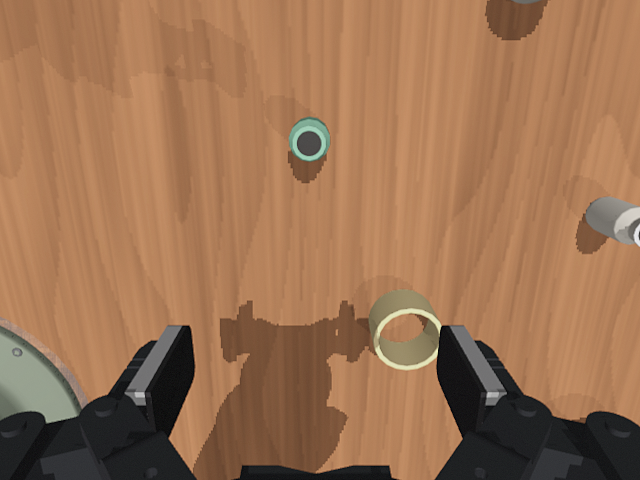

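View pics/w3.png

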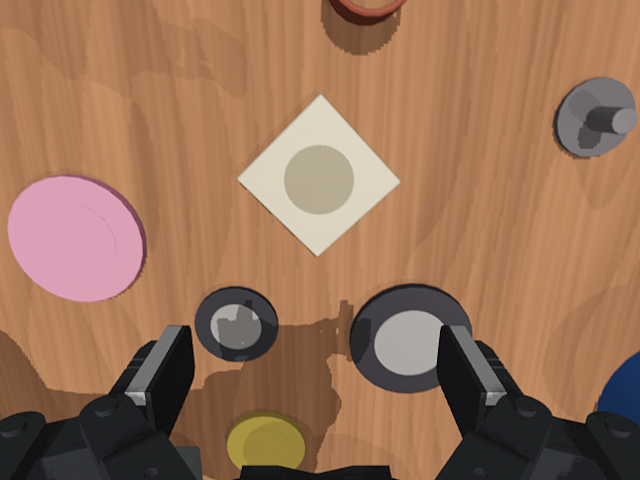

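The green vase is upright at (309,140) in w6, and the fit agrees with the landmark. In w3 the square bat's tan disc is at (319,180). I'll measure the bat discs from the saved pictures and, in the same step, descend on the green vase. It needs +0.048 along tool x and −0.003 along tool y.

```bash
python3 - <<'E'
from h import *
c=calibration("wrist");s=telemetry.observe()
P0=np.array(c["pose"]); print(P0[:3,3]-s["position"])
for n,tcp,seed,r in(("w1",[.5082,-.4355,.231],(317,180),.036),("w2",[.5064,-.4373,.2313],(317,180),.036),("w3",[.4169,-.2768,.2318],(319,180),.03)):
    im=cv2.imread(f"pics/{n}.png"); m=np.zeros((482,642),np.uint8)
    cv2.floodFill(im,m,seed,(0,0,255),(6,)*3,(6,)*3,4|cv2.FLOODFILL_FIXED_RANGE|(255<<8)|cv2.FLOODFILL_MASK_ONLY)
    k=max(cv2.findContours(m[1:-1,1:-1],0,1)[0],key=cv2.contourArea)[:,0]
    P=P0.copy();P[:3,3]=P0[:3,3]-s["position"]+tcp; c2=dict(c,pose=P)
    q=np.array([at(c2,u,.012)[:2] for u in k],np.float32); h=cv2.convexHull(q)
    print(n,cen(h),np.sqrt(cv2.contourArea(h)/np.pi),r)
E
python3 -m inch '[[0.024,-0.0015,0.03,0,0,0,0],[0.024,-0.0015,0.03,0,0,0,0],[0,0,0.03,0,0,0,0],[0,0,0,0,0,0,0],[0,0,0,0,0,0,0]]'
python3 look.py w7 green_vase_center
```

```text
[0.0008 0.0829 0.1426]
w1 [ 0.5107 -0.4245] 0.03526790213032283 0.036
w2 [ 0.5111 -0.4241] 0.03518886143962055 0.036
w3 [ 0.4208 -0.2652] 0.029097070154570786 0.03
clock: 6.5
position: [0.3814, 0.2971, 0.1418]
tool_rot: [-3.141, 0.001, 1.571]
force: [1.1, 0.1, 0.8]
grip_width: 0.0852
finger_force: 0.0
TCP [0.3814 0.2971 0.1418] [-3.1409  0.0006  1.5706]
green_vase_center wrist score 0.76 fit [0.3818 0.2974] area ratio 0.962 lm [(0.69, array([0.3821, 0.296 ]))] rect [289.7, 200.1, 339.3, 269.2]
```

View pics/w7.png

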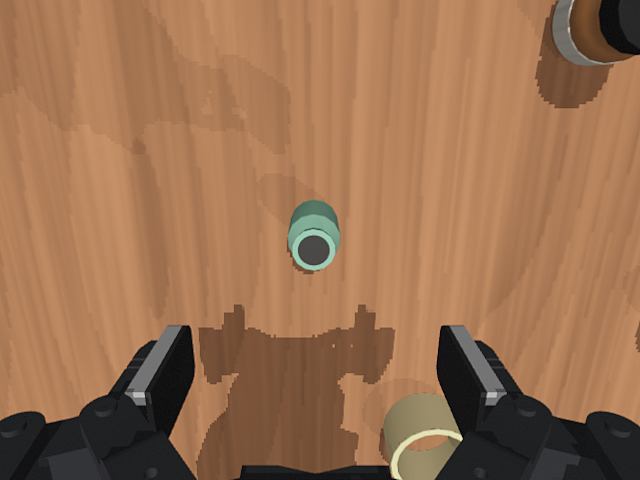

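Vase fit is stable at (0.3818, 0.2973). Descend to TCP z ≈ 0.010, close and lift.

```bash
python3 -m inch '[[0,0.0005,0.033,0,0,0,0],[0,0,0.033,0,0,0,0],[0,0,0.033,0,0,0,0],[0,0,0.033,0,0,0,0],[0,0,0,0,0,0,0]]'
python3 -m inch '[[0,0,0,0,0,0,1],[0,0,0,0,0,0,1],[0,0,0,0,0,0,1],[0,0,0,0,0,0,1],[0,0,0,0,0,0,1]]' 30
python3 -m inch '[[0,0,-0.03,0,0,0,1],[0,0,-0.04,0,0,0,1],[0,0,-0.04,0,0,0,1],[0,0,0,0,0,0,1],[0,0,0,0,0,0,1]]'
python3 look.py w8 green_vase_center@0.11
```

```text
clock: 7.15
position: [0.381, 0.2967, 0.0076]
tool_rot: [-3.139, 0.002, 1.571]
force: [-1.0, -0.1, 0.7]
grip_width: 0.0855
finger_force: 0.0
clock: 7.65
position: [0.3824, 0.2979, 0.0106]
tool_rot: [3.14, -0.001, 1.571]
force: [-1.3, -2.5, 18.1]
grip_width: 0.0312
finger_force: 28.1
clock: 8.15
position: [0.3823, 0.2974, 0.1203]
tool_rot: [3.14, -0.001, 1.57]
force: [-0.7, -0.7, -1.0]
grip_width: 0.031
finger_force: 30.8
TCP [0.3823 0.2974 0.1203] [ 3.1396 -0.0009  1.5703]
green_vase_center wrist score 0.79 fit [0.3827 0.2979] area ratio 0.944 lm [(0.61, array([0.3826, 0.296 ]))] rect [265.0, 281.3, 366.8, 453.2]
```

View pics/w8.png

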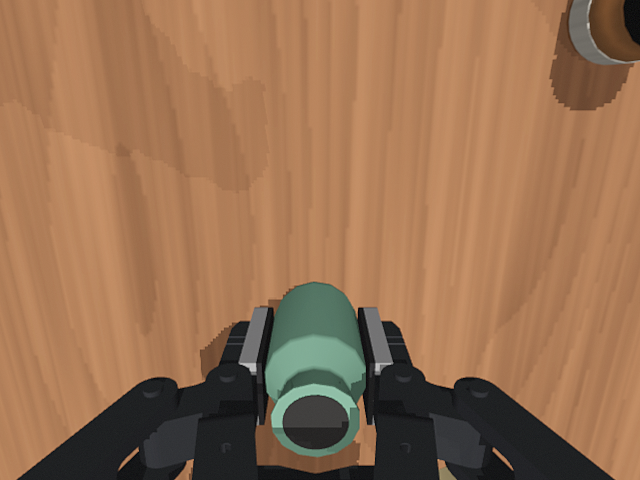

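The vase is gripped upright, with its foot about 10.5 mm below the TCP and centred to within 0.5 mm. Now carry it to the round bat.

```bash
python3 -m inch '[[-0.045,0.008,0,0,0,0,1],[-0.045,0.008,0,0,0,0,1],[-0.045,0.008,0,0,0,0,1],[-0.045,0.008,0,0,0,0,1],[-0.045,0.008,0,0,0,0,1]]' >/dev/null
python3 -m inch '[[-0.045,0.008,0,0,0,0,1],[-0.045,0.008,0,0,0,0,1],[-0.045,0.008,0,0,0,0,1],[-0.045,0.008,0,0,0,0,1],[-0.045,0.008,0,0,0,0,1]]' >/dev/null
python3 -m inch '[[-0.045,0.008,0,0,0,0,1],[-0.045,0.008,0,0,0,0,1],[-0.045,0.008,0,0,0,0,1],[-0.045,0.008,0,0,0,0,1],[-0.045,0.008,0,0,0,0,1]]' >/dev/null
python3 -m inch '[[-0.04,0.008,0,0,0,0,1],[0,0,0,0,0,0,1],[0,0,0,0,0,0,1],[0,0,0,0,0,0,1]]'
python3 look.py w9 green_vase_center@0.11 round_bat_top
```

```text
clock: 10.2
position: [0.5099, -0.4159, 0.1184]
tool_rot: [-3.14, -0.001, 1.573]
force: [-0.7, 0.2, -1.3]
grip_width: 0.0311
finger_force: 30.8
TCP [ 0.5099 -0.4159  0.1184] [-3.1404 -0.0015  1.5726]
green_vase_center wrist score 0.92 fit [ 0.5109 -0.4149] area ratio 0.935 lm [(0.67, array([ 0.5119, -0.4171]))] rect [266.4, 281.1, 365.1, 454.1]
round_bat_top wrist score 0.96 fit [ 0.3481 -0.4119] area ratio 0.375 lm [(0.76, array([ 0.3441, -0.4081]))] rect [2.3, 154.5, 111.0, 281.8]
round_bat_top wrist score 0.94 fit [ 0.3588 -0.5545] area ratio 0.355 lm [(0.69, array([ 0.3661, -0.5565]))] rect [58.5, 362.5, 150.9, 463.3]
round_bat_top wrist score 0.75 fit [ 0.5113 -0.4214] area ratio 0.925 lm [(0.97, array([ 0.5111, -0.4245]))] rect [217.2, 148.7, 411.9, 316.3]
```

```bash
python3 -m inch '[[-0.009,0.0005,0.02,0,0,0,1],[0,0,0.03,0,0,0,1],[0,0,0.03,0,0,0,1],[0,0,0.008,0,0,0,1],[0,0,0,0,0,0,1]]'
python3 - <<'E'
from h import *
from workcell import telemetry as t
s=t.observe();print(s["position"],s["force"])
save(grab_frame("wrist"),"w10");s=t.observe();print(s["position"],s["force"])
E
```

```text
clock: 10.95
position: [0.5102, -0.4258, 0.0307]
tool_rot: [-3.14, -0.001, 1.572]
force: [0.4, 0.3, -0.7]
grip_width: 0.031
finger_force: 30.8
[ 0.5102 -0.4258  0.0307] [ 0.425   0.3458 -0.7041]
[ 0.5108 -0.4262  0.032 ] [ 0.9184  0.0147 -0.9803]
```

View pics/w10.png

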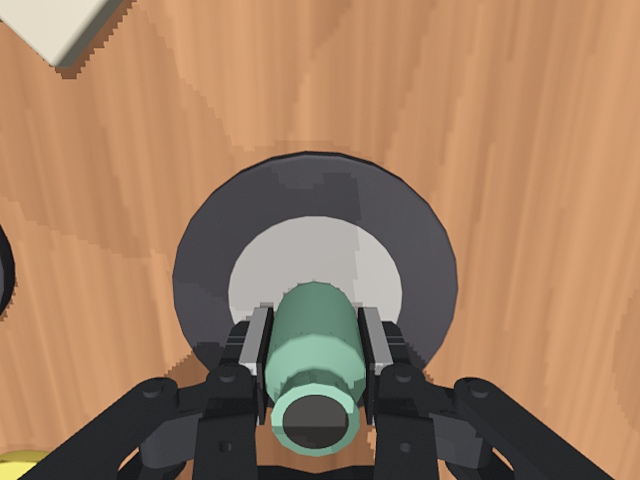

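The vase hangs centred over the disc (column 315 for both). Now lower it to contact.

```bash
python3 -m inch '[[0,0,0.004,0,0,0,1],[0,0,0.003,0,0,0,1],[0,0,0,0,0,0,1]]'
python3 -m inch '[[0,0,0.001,0,0,0,1],[0,0,0,0,0,0,1]]'
```

```text
clock: 11.3
position: [0.5105, -0.4265, 0.0246]
tool_rot: [3.141, 0.0, 1.571]
force: [-0.5, 0.2, -1.6]
grip_width: 0.0308
finger_force: 30.8
clock: 11.5
position: [0.5105, -0.4264, 0.0234]
tool_rot: [3.141, 0.0, 1.571]
force: [-0.1, -0.0, -1.2]
grip_width: 0.031
finger_force: 30.8
```

```bash
python3 -m inch '[[0.001,0.0004,0.001,0,0,0,1],[0,0,0,0,0,0,1]]'
python3 -m inch '[[0,0,0.0007,0,0,0,1],[0,0,0,0,0,0,1]]'
```

```text
clock: 11.7
position: [0.5108, -0.4258, 0.0228]
tool_rot: [-3.142, 0.001, 1.571]
force: [-3.1, -2.0, 5.0]
grip_width: 0.031
finger_force: 31.4
clock: 11.9
position: [0.5108, -0.4259, 0.0227]
tool_rot: [3.142, 0.001, 1.571]
force: [-5.7, 0.2, 16.1]
grip_width: 0.0313
finger_force: 32.4
```

Seated (16 N up). Open, retreat and look.

```bash
python3 -m inch '[[0,0,-0.0007,0,0,0,0.5],[0,0,0,0,0,0,0.3],[0,0,0,0,0,0,0],[0,0,0,0,0,0,0]]'
python3 -m inch '[[0,0,-0.03,0,0,0,0],[0,0,-0.045,0,0,0,0],[0,0,-0.045,0,0,0,0],[0,0,0,0,0,0,0],[0,0,0,0,0,0,0]]'
python3 look.py w11 green_vase_center@0.012 round_bat_top
```

```text
clock: 12.3
position: [0.5109, -0.4253, 0.0222]
tool_rot: [-3.142, -0.0, 1.571]
force: [0.4, 0.1, -0.2]
grip_width: 0.0837
finger_force: 0.0
clock: 12.8
position: [0.5112, -0.4257, 0.1434]
tool_rot: [3.14, 0.001, 1.571]
force: [-0.4, 0.2, -1.4]
grip_width: 0.0853
finger_force: 0.0
TCP [ 0.5112 -0.4257  0.1434] [3.1403 0.0013 1.571 ]
green_vase_center wrist score 0.74 fit [ 0.5111 -0.4254] area ratio 0.925 lm [(0.67, array([ 0.5101, -0.4281]))] rect [289.2, 206.0, 344.0, 276.7]
round_bat_top wrist score 0.92 fit [ 0.3509 -0.5404] area ratio 0.182 lm [(0.71, array([ 0.3676, -0.5525]))] rect [72.1, 331.1, 150.7, 405.5]
round_bat_top wrist score 0.68 fit [ 0.3434 -0.4089] area ratio 0.427 lm [(0.65, array([ 0.343 , -0.4057]))] rect [4.3, 134.1, 122.3, 251.4]
round_bat_top wrist score 0.63 fit [ 0.5098 -0.4219] area ratio 0.967 lm [] rect [222.7, 125.9, 403.4, 301.3]
```

View pics/w11.png

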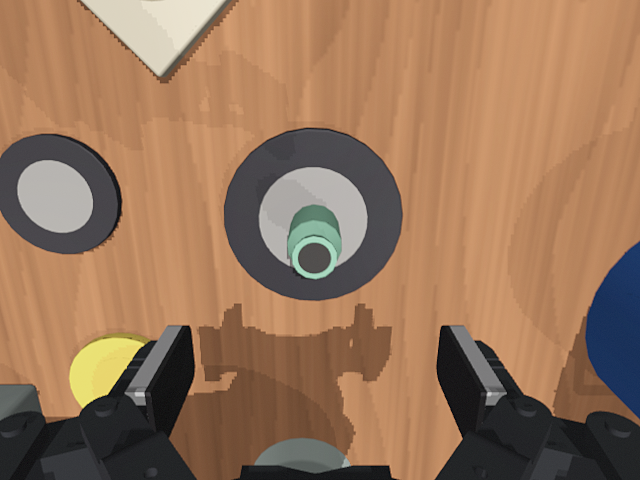

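The green vase stands upright on the disc at (314,235). Fit (0.511,−0.425) against bat (0.511,−0.424) is about 1 mm. Next the brown ring.

```bash
python3 -m inch '[[0.043,-0.0093,-0.02,0,0,0,0],[0.043,-0.0093,-0.01,0,0,0,0],[0.043,-0.0093,0,0,0,0,0],[0.043,-0.0093,0,0,0,0,0],[0.043,-0.0093,0,0,0,0,0]]'>/dev/null
python3 -m inch '[[0.043,-0.0093,0,0,0,0,0],[0,0,0,0,0,0,0],[0,0,0,0,0,0,0]]'
python3 look.py w12 brown_ring_center
```

```text
clock: 13.85
position: [0.455, -0.1668, 0.1722]
tool_rot: [-3.141, 0.0, 1.573]
force: [0.5, -0.5, -0.2]
grip_width: 0.0857
finger_force: 0.0
TCP [ 0.455  -0.1668  0.1722] [-3.1413  0.      1.5729]
brown_ring_center wrist score 0.71 fit [ 0.4557 -0.1128] area ratio 0.955 lm [] rect [262.4, 84.2, 367.8, 193.5]
```

View pics/w12.png

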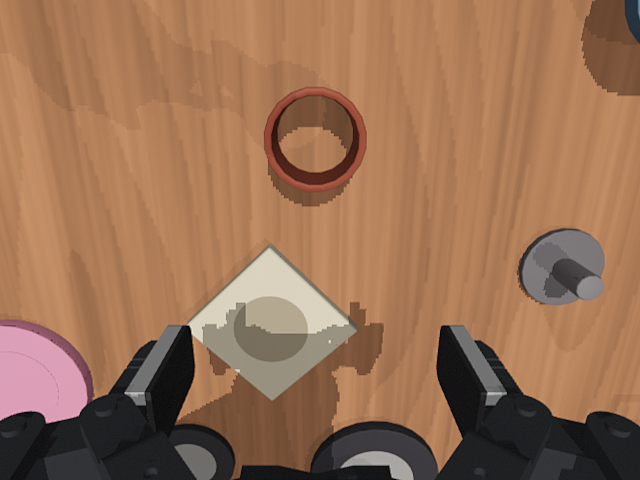

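The rim circle is centred at (316,139), which agrees with the fit. Descend around the ring and grip it.

```bash
python3 -m inch '[[0.027,0.0007,0.02,0,0,0,0],[0.026,0,0.034,0,0,0,0],[0,0,0.03,0,0,0,0],[0,0,0,0,0,0,0],[0,0,0,0,0,0,0]]'
python3 look.py w13 brown_ring_center
python3 -m inch '[[0,0,0.04,0,0,0,0],[0,0,0.04,0,0,0,0],[0,0,0,0,0,0,0]]'
python3 -m inch '[[0,0,0,0,0,0,1],[0,0,0,0,0,0,1],[0,0,0,0,0,0,1],[0,0,0,0,0,0,1]]' 30
python3 -m inch '[[0,0,-0.03,0,0,0,1],[0,0,-0.04,0,0,0,1],[0,0,-0.04,0,0,0,1],[0,0,0,0,0,0,1],[0,0,0,0,0,0,1]]'
python3 look.py w14 brown_ring_center@0.108
```

```text
clock: 14.5
position: [0.4557, -0.115, 0.0885]
tool_rot: [-3.141, -0.0, 1.57]
force: [-0.5, 0.0, 1.1]
grip_width: 0.0857
finger_force: 0.0
TCP [ 0.4557 -0.115   0.0885] [-3.1406 -0.0003  1.5703]
brown_ring_center wrist score 0.85 fit [ 0.456  -0.1123] area ratio 0.972 lm [] rect [244.2, 184.7, 382.0, 330.9]
clock: 14.95
position: [0.4541, -0.1144, 0.0061]
tool_rot: [-3.137, -0.001, 1.571]
force: [0.2, -0.3, 0.5]
grip_width: 0.0853
finger_force: 0.0
clock: 15.35
position: [0.4567, -0.1148, 0.0104]
tool_rot: [3.139, 0.001, 1.571]
force: [-2.1, 1.5, 14.4]
grip_width: 0.0636
finger_force: 33.5
clock: 15.85
position: [0.4562, -0.1151, 0.1201]
tool_rot: [3.138, 0.001, 1.57]
force: [-0.3, -1.1, -2.3]
grip_width: 0.0637
finger_force: 34.8
TCP [ 0.4562 -0.1151  0.1201] [3.1385 0.0015 1.5701]
brown_ring_center wrist score 0.82 fit [ 0.4564 -0.1125] area ratio 0.972 lm [] rect [210.5, 231.7, 422.9, 458.6]
```

View pics/w14.png

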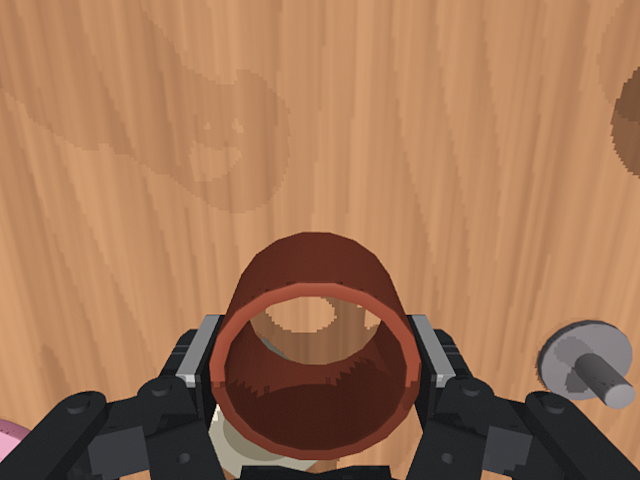

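Ring gripped level, its centre about 2.5 mm ahead of the TCP in y. Carry it over the green vase.

```bash
python3 -m inch '[[-0.044,0.0078,-0.01,0,0,0,1],[-0.044,0.0078,-0.01,0,0,0,1],[-0.044,0.0078,0,0,0,0,1],[-0.044,0.0078,0,0,0,0,1],[-0.044,0.0078,0,0,0,0,1]]' >/dev/null
python3 -m inch '[[-0.044,0.0078,0,0,0,0,1],[-0.044,0.0078,0,0,0,0,1],[0,0,0,0,0,0,1],[0,0,0,0,0,0,1],[0,0,0,0,0,0,1]]'
python3 look.py w15 brown_ring_center@0.128 round_bat_top
```

```text
clock: 17.0
position: [0.5104, -0.421, 0.1374]
tool_rot: [-3.141, -0.001, 1.573]
force: [-0.2, -0.3, -1.0]
grip_width: 0.0633
finger_force: 34.7
TCP [ 0.5104 -0.421   0.1374] [-3.1405 -0.0014  1.5726]
round_bat_top wrist score 0.89 fit [ 0.3437 -0.411 ] area ratio 0.425 lm [(0.68, array([ 0.3436, -0.4083]))] rect [0.3, 141.7, 120.9, 260.7]
round_bat_top wrist score 0.82 fit [ 0.3606 -0.5412] area ratio 0.221 lm [(0.86, array([ 0.3679, -0.5549]))] rect [69.1, 342.5, 163.5, 400.7]
round_bat_top wrist score 0.68 fit [ 0.5113 -0.4239] area ratio 0.977 lm [] rect [223.1, 137.1, 404.6, 309.3]
```

View pics/w15.png

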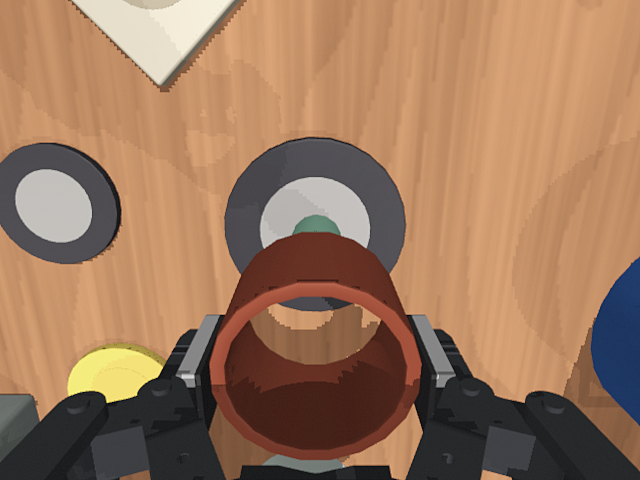

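```bash
python3 -m inch '[[-0.006,0.0005,0,0,0,0,1],[0,0,0.02,0,0,0,1],[0,0,0.03,0,0,0,1],[0,0,0.03,0,0,0,1],[0,0,0,0,0,0,1]]'
python3 -m inch '[[0,0,0.02,0,0,0,1],[0,0,0.01,0,0,0,1],[0,0,0,0,0,0,1]]'
python3 -m inch '[[0,0,0.002,0,0,0,1],[0,0,0,0,0,0,1]]'
```

```text
clock: 17.75
position: [0.509, -0.4275, 0.0548]
tool_rot: [-3.137, -0.003, 1.571]
force: [-0.6, 1.0, -0.6]
grip_width: 0.0632
finger_force: 34.7
clock: 18.05
position: [0.5105, -0.4283, 0.0281]
tool_rot: [-3.141, -0.001, 1.571]
force: [0.1, 0.7, -1.7]
grip_width: 0.0637
finger_force: 34.7
clock: 18.25
position: [0.5112, -0.4287, 0.0272]
tool_rot: [3.141, 0.001, 1.571]
force: [-0.0, -0.4, -1.6]
grip_width: 0.0634
finger_force: 34.7
```

```bash
python3 -m inch '[[0.0015,0,0.002,0,0,0,1],[0,0,0.001,0,0,0,1],[0,0,0,0,0,0,1]]'
python3 -m inch '[[0,0,0.001,0,0,0,1],[0,0,0,0,0,0,1]]'
python3 -m inch '[[0,0,0.001,0,0,0,1],[0,0,0,0,0,0,1]]'
```

```text
clock: 18.55
position: [0.5109, -0.4268, 0.0233]
tool_rot: [-3.142, 0.0, 1.571]
force: [-0.6, -0.5, -1.5]
grip_width: 0.0633
finger_force: 34.7
clock: 18.75
position: [0.511, -0.4269, 0.0226]
tool_rot: [3.141, 0.0, 1.571]
force: [-0.8, 1.9, 3.6]
grip_width: 0.0634
finger_force: 35.0
clock: 18.95
position: [0.511, -0.4269, 0.0225]
tool_rot: [3.142, 0.001, 1.571]
force: [-6.6, 4.7, 19.2]
grip_width: 0.0635
finger_force: 36.4
```

Seated. Open, rise and look.

```bash
python3 -m inch '[[0,0,-0.001,0,0,0,0.2],[0,0,0,0,0,0,0],[0,0,0,0,0,0,0],[0,0,0,0,0,0,0]]'
python3 -m inch '[[0,0,-0.03,0,0,0,0],[0,0,-0.045,0,0,0,0],[0,0,-0.045,0,0,0,0],[0,0,-0.02,0,0,0,0],[0,0,0,0,0,0,0]]'
python3 look.py w16 brown_ring_center@0.012 round_bat_top
```

```text
clock: 19.35
position: [0.5109, -0.4268, 0.0222]
tool_rot: [-3.142, -0.0, 1.571]
force: [0.2, 0.6, 0.4]
grip_width: 0.0857
finger_force: 0.0
clock: 19.85
position: [0.5121, -0.4277, 0.1657]
tool_rot: [3.138, 0.003, 1.571]
force: [-0.4, -0.0, -0.1]
grip_width: 0.0852
finger_force: 0.0
TCP [ 0.5121 -0.4277  0.1657] [3.1379 0.0031 1.5709]
brown_ring_center wrist score 0.84 fit [ 0.5109 -0.4228] area ratio 0.967 lm [] rect [260.8, 163.5, 366.2, 274.8]
round_bat_top wrist score 0.96 fit [ 0.5086 -0.421 ] area ratio 0.946 lm [] rect [227.4, 122.1, 396.4, 287.8]
round_bat_top wrist score 0.86 fit [ 0.3421 -0.4079] area ratio 0.433 lm [(0.66, array([ 0.3429, -0.4048]))] rect [14.2, 124.6, 133.1, 238.5]
round_bat_top wrist score 0.73 fit [ 0.3532 -0.5412] area ratio 0.226 lm [(0.8, array([ 0.3677, -0.5497]))] rect [84.1, 314.0, 164.9, 391.8]
round_bat_top wrist score 0.49 fit [ 0.5096 -0.4348] area ratio 0.409 lm [] rect [262.9, 167.5, 365.5, 275.2]
```

View pics/w16.png

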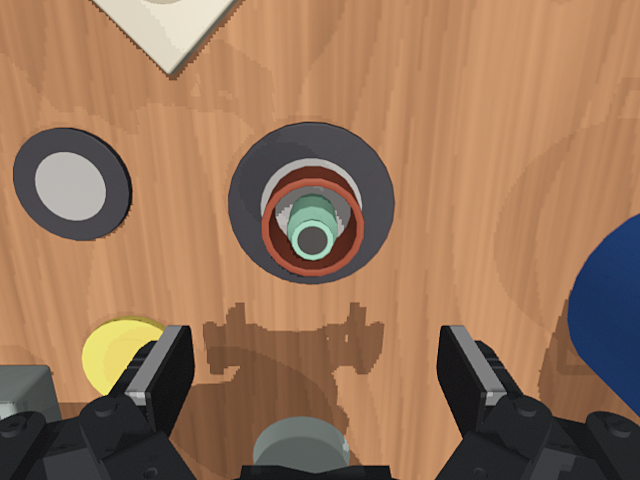

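The brown ring is concentric with the vase and bat, (312,225). Next the buff ring.

```bash
python3 -m inch '[[0.045,-0.0038,0,0,0,0,0],[0.045,-0.0038,0,0,0,0,0],[0.045,-0.0038,0,0,0,0,0],[0.045,-0.0038,0,0,0,0,0],[0.045,-0.0038,0,0,0,0,0]]'>/dev/null
python3 -m inch '[[0.045,-0.0038,0,0,0,0,0],[0.045,-0.0038,0,0,0,0,0],[0.045,-0.0038,0,0,0,0,0],[0.045,-0.0038,0,0,0,0,0],[0.045,-0.0038,0,0,0,0,0]]'>/dev/null
python3 -m inch '[[0.045,-0.0038,0,0,0,0,0],[0,0,0,0,0,0,0],[0,0,0,0,0,0,0]]'
python3 look.py w17 buff_ring_center
```

```text
clock: 21.4
position: [0.4685, 0.0689, 0.1618]
tool_rot: [-3.141, -0.0, 1.574]
force: [0.2, -0.9, -0.3]
grip_width: 0.0853
finger_force: 0.0
TCP [0.4685 0.0689 0.1618] [-3.1405 -0.      1.5736]
buff_ring_center wrist score 0.95 fit [0.4695 0.1207] area ratio 0.968 lm [] rect [262.3, 87.0, 366.7, 195.6]
```

View pics/w17.png

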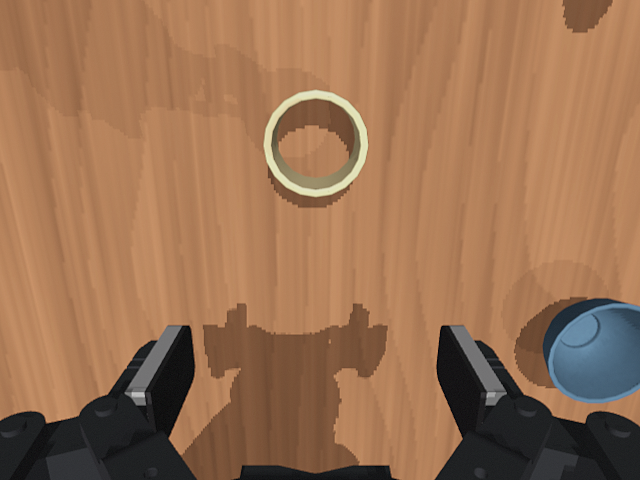

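The rim circle is centred at (316,143), which gives (0.4695, 0.1205). Grip it like the brown one. I've used all my picture views, so from here I rely on the numbers.

```bash
python3 -m inch '[[0.026,0.0008,0.02,0,0,0,0],[0.026,0,0.03,0,0,0,0],[0,0,0.025,0,0,0,0],[0,0,0,0,0,0,0],[0,0,0,0,0,0,0]]'
python3 look.py w18 buff_ring_center
python3 -m inch '[[0,0,0.04,0,0,0,0],[0,0,0.04,0,0,0,0],[0,0,0,0,0,0,0]]'
python3 -m inch '[[0,0,0,0,0,0,1],[0,0,0,0,0,0,1],[0,0,0,0,0,0,1],[0,0,0,0,0,0,1]]' 30
python3 -m inch '[[0,0,-0.03,0,0,0,1],[0,0,-0.04,0,0,0,1],[0,0,-0.04,0,0,0,1],[0,0,0,0,0,0,1],[0,0,0,0,0,0,1]]'
python3 look.py w19 buff_ring_center@0.11
```

```text
clock: 22.05
position: [0.4697, 0.1191, 0.0876]
tool_rot: [-3.141, 0.0, 1.57]
force: [0.9, -0.0, 0.2]
grip_width: 0.0854
finger_force: 0.0
TCP [0.4697 0.1191 0.0876] [-3.1407  0.0004  1.5698]
buff_ring_center wrist score 0.55 fit [0.4699 0.122 ] area ratio 0.972 lm [] rect [248.6, 181.9, 378.9, 329.1]
clock: 22.5
position: [0.4681, 0.1192, 0.005]
tool_rot: [-3.137, 0.002, 1.571]
force: [-0.7, 0.0, 0.8]
grip_width: 0.0855
finger_force: 0.0
clock: 22.9
position: [0.4707, 0.1203, 0.0095]
tool_rot: [3.139, -0.001, 1.571]
force: [-4.1, 0.6, 14.3]
grip_width: 0.0643
finger_force: 33.4
clock: 23.4
position: [0.4706, 0.1198, 0.1193]
tool_rot: [3.138, -0.0, 1.57]
force: [-0.5, 0.0, -1.5]
grip_width: 0.0639
finger_force: 34.3
TCP [0.4706 0.1198 0.1193] [ 3.1381 -0.0002  1.5701]
buff_ring_center wrist score 0.67 fit [0.4708 0.1223] area ratio 0.943 lm [] rect [214.0, 230.9, 418.1, 453.8]
```

Same grasp offset as the brown ring, +2.4 mm, so the target TCP is the same (0.511, −0.427).

```bash
python3 -m inch '[[-0.045,0.0034,-0.015,0,0,0,1],[-0.045,0.0034,-0.015,0,0,0,1],[-0.045,0.0034,0,0,0,0,1],[-0.045,0.0034,0,0,0,0,1],[-0.045,0.0034,0,0,0,0,1]]' >/dev/null
python3 -m inch '[[-0.045,0.0034,0,0,0,0,1],[-0.045,0.0034,0,0,0,0,1],[-0.045,0.0034,0,0,0,0,1],[-0.045,0.0034,0,0,0,0,1],[-0.045,0.0034,0,0,0,0,1]]' >/dev/null
python3 -m inch '[[-0.045,0.0034,0,0,0,0,1],[-0.045,0.0034,0,0,0,0,1],[0,0,0,0,0,0,1],[0,0,0,0,0,0,1],[0,0,0,0,0,0,1]]'
python3 look.py w20 buff_ring_center@0.137 brown_ring_center@0.012
```

```text
clock: 25.05
position: [0.5108, -0.4185, 0.1466]
tool_rot: [-3.141, -0.001, 1.573]
force: [0.0, 0.8, -0.1]
grip_width: 0.0644
finger_force: 34.3
TCP [ 0.5108 -0.4185  0.1466] [-3.1407 -0.0014  1.5725]
buff_ring_center wrist score 0.93 fit [ 0.5118 -0.4168] area ratio 0.974 lm [] rect [214.8, 231.8, 416.6, 449.9]
brown_ring_center wrist score 0.83 fit [ 0.5123 -0.4232] area ratio 0.897 lm [] rect [263.4, 184.6, 371.4, 302.8]
```

```bash
python3 -m inch '[[-0.0075,0.0002,0,0,0,0,1],[0,0,0.02,0,0,0,1],[0,0,0.03,0,0,0,1],[0,0,0.018,0,0,0,1],[0,0,0,0,0,0,1]]'
python3 -m inch '[[0,0,0,0,0,0,1],[0,0,0,0,0,0,1],[0,0,0,0,0,0,1]]'
```

```text
clock: 25.8
position: [0.5097, -0.4268, 0.0769]
tool_rot: [-3.139, -0.002, 1.571]
force: [-0.0, -0.3, -0.9]
grip_width: 0.0643
finger_force: 34.3
clock: 26.1
position: [0.5114, -0.4277, 0.0805]
tool_rot: [3.14, 0.001, 1.571]
force: [-0.2, 0.8, -0.2]
grip_width: 0.0645
finger_force: 34.3
```

```bash
python3 -m inch '[[0.001,0,0.006,0,0,0,1],[0,0,0.003,0,0,0,1],[0,0,0,0,0,0,1],[0,0,0,0,0,0,1]]'
python3 -m inch '[[0,0,0.0015,0,0,0,1],[0,0,0,0,0,0,1],[0,0,0,0,0,0,1]]'
python3 -m inch '[[0,0,0.001,0,0,0,1],[0,0,0,0,0,0,1]]'
```

```text
clock: 26.5
position: [0.5108, -0.4263, 0.0702]
tool_rot: [-3.141, -0.0, 1.571]
force: [-0.5, -0.1, -1.1]
grip_width: 0.0639
finger_force: 34.3
clock: 26.8
position: [0.5109, -0.4264, 0.0688]
tool_rot: [3.142, -0.0, 1.571]
force: [0.4, 0.8, -1.5]
grip_width: 0.064
finger_force: 34.3
clock: 27.0
position: [0.5109, -0.4264, 0.0678]
tool_rot: [3.142, -0.0, 1.571]
force: [-0.2, 0.5, -0.9]
grip_width: 0.064
finger_force: 34.3
```

```bash
python3 -m inch '[[-0.0004,0,0.001,0,0,0,1],[0,0,0,0,0,0,1]]'
python3 -m inch '[[0,0,0.0006,0,0,0,1],[0,0,0,0,0,0,1]]'
```

```text
clock: 27.2
position: [0.511, -0.4265, 0.0676]
tool_rot: [3.141, 0.0, 1.571]
force: [-4.3, 3.2, 12.8]
grip_width: 0.0641
finger_force: 35.3
clock: 27.4
position: [0.5111, -0.4266, 0.0675]
tool_rot: [3.141, 0.0, 1.571]
force: [-5.9, 4.7, 19.8]
grip_width: 0.0642
finger_force: 36.0
```

Contact is at z = 0.0675, as predicted. Release, rise, check the stack, then hover by the cap.

```bash
python3 -m inch '[[0,0,-0.001,0,0,0,0.2],[0,0,0,0,0,0,0],[0,0,0,0,0,0,0],[0,0,0,0,0,0,0]]'
python3 -m inch '[[0,0,-0.03,0,0,0,0],[0,0,-0.045,0,0,0,0],[0,0,-0.045,0,0,0,0],[0,0,-0.02,0,0,0,0],[0,0,0,0,0,0,0]]'
python3 look.py w21 buff_ring_center@0.058 round_bat_top
python3 -m inch '[[0.041,0.035,0,0,0,0,0],[0.041,0.035,0,0,0,0,0],[0.041,0.035,0,0,0,0,0],[0.041,0.035,0,0,0,0,0],[0,0,0.02,0,0,0,0]]'
python3 -m inch '[[0,0,0,0,0,0,0],[0,0,0,0,0,0,0]]'
python3 look.py w22 cap_knob
```

```text
clock: 27.8
position: [0.5108, -0.4267, 0.067]
tool_rot: [-3.141, -0.0, 1.571]
force: [0.2, 1.2, 0.4]
grip_width: 0.0852
finger_force: 0.0
clock: 28.3
position: [0.512, -0.4274, 0.2106]
tool_rot: [3.138, 0.003, 1.571]
force: [0.3, 0.2, -0.1]
grip_width: 0.0855
finger_force: 0.0
TCP [ 0.512  -0.4274  0.2106] [3.1378 0.003  1.5709]
buff_ring_center wrist score 0.65 fit [ 0.5111 -0.4236] area ratio 0.946 lm [] rect [262.2, 166.0, 365.1, 274.1]
round_bat_top wrist score 0.89 fit [ 0.3646 -0.5484] area ratio 0.406 lm [(0.63, array([ 0.3676, -0.5484]))] rect [108.8, 290.9, 200.9, 361.7]
round_bat_top wrist score 0.88 fit [ 0.5083 -0.4169] area ratio 0.879 lm [] rect [239.0, 116.9, 386.2, 246.2]
round_bat_top wrist score 0.72 fit [ 0.3416 -0.4077] area ratio 0.433 lm [(0.62, array([ 0.3436, -0.4056]))] rect [49.2, 120.8, 154.3, 220.9]
clock: 29.05
position: [0.6457, -0.2664, 0.1883]
tool_rot: [3.137, -0.003, 1.58]
force: [-0.3, 0.1, -0.4]
grip_width: 0.0852
finger_force: 0.0
clock: 29.25
position: [0.6399, -0.2754, 0.1865]
tool_rot: [-3.14, -0.0, 1.57]
force: [-0.3, -0.4, 0.3]
grip_width: 0.0853
finger_force: 0.0
TCP [ 0.6399 -0.2754  0.1865] [-3.1398 -0.0002  1.5703]
cap_knob wrist score 0.89 fit [ 0.649  -0.2131] area ratio 0.959 lm [(0.75, array([ 0.6503, -0.2137]))] rect [283.7, 72.3, 369.3, 167.2]
```

The buff ring is on the brown one within 1 mm. Cap at (0.649,−0.213); move over it and check again.

```bash
python3 -m inch '[[0.03,0.004,0.02,0,0,0,0],[0.03,0.004,0.03,0,0,0,0],[0.001,0.001,0.03,0,0,0,0],[0,0,0,0,0,0,0],[0,0,0,0,0,0,0]]'
python3 look.py w23 cap_knob
```

```text
clock: 29.9
position: [0.6496, -0.2149, 0.1082]
tool_rot: [3.141, 0.0, 1.57]
force: [0.5, -0.8, 1.1]
grip_width: 0.0854
finger_force: 0.0
TCP [ 0.6496 -0.2149  0.1082] [3.1414 0.0005 1.5697]
cap_knob wrist score 0.91 fit [ 0.6492 -0.2131] area ratio 0.962 lm [(0.83, array([ 0.6497, -0.2125]))] rect [261.5, 179.8, 366.1, 282.9]
```

```bash
python3 -m inch '[[0.002,0,0.03,0,0,0,0],[0,0,0.04,0,0,0,0],[0,0,0.0245,0,0,0,0],[0,0,0,0,0,0,0],[0,0,0,0,0,0,0]]'
python3 -m inch '[[0,0,0,0,0,0,1],[0,0,0,0,0,0,1],[0,0,0,0,0,0,1],[0,0,0,0,0,0,1],[0,0,0,0,0,0,1]]' 30
python3 -m inch '[[0,0,-0.01,0,0,0,1],[0,0,0,0,0,0,1],[0,0,0,0,0,0,1]]'
python3 -m inch '[[0,0,-0.04,0,0,0,1],[0,0,-0.045,0,0,0,1],[0,0,-0.045,0,0,0,1],[0,0,-0.03,0,0,0,1],[0,0,0,0,0,0,1]]'
python3 -m inch '[[0,0,0,0,0,0,1],[0,0,0,0,0,0,1]]'
python3 look.py w24 cap_knob@0.17
```

```text
clock: 30.55
position: [0.6503, -0.212, 0.0142]
tool_rot: [3.14, 0.0, 1.571]
force: [-0.3, -0.4, 1.2]
grip_width: 0.0855
finger_force: 0.0
clock: 31.05
position: [0.6498, -0.2117, 0.0132]
tool_rot: [3.141, 0.0, 1.571]
force: [-2.7, 0.8, 4.9]
grip_width: 0.0193
finger_force: 29.1
clock: 31.35
position: [0.6498, -0.2116, 0.0231]
tool_rot: [3.141, 0.0, 1.571]
force: [-0.1, -0.5, -1.5]
grip_width: 0.0193
finger_force: 29.4
clock: 31.85
position: [0.6514, -0.2119, 0.1873]
tool_rot: [3.136, 0.002, 1.571]
force: [0.9, -0.8, -1.9]
grip_width: 0.0192
finger_force: 29.6
clock: 32.05
position: [0.649, -0.2116, 0.1813]
tool_rot: [-3.14, -0.0, 1.571]
force: [-0.6, 0.3, -1.8]
grip_width: 0.019
finger_force: 29.6
TCP [ 0.649  -0.2116  0.1813] [-3.1397 -0.0004  1.5712]
cap_knob wrist score 0.79 fit [ 0.6498 -0.2108] area ratio 0.910 lm [(0.78, array([ 0.6498, -0.2108]))] rect [236.4, 236.2, 396.3, 399.6]
```

Cap held, its base about 13 mm below the TCP. Carry it over the stack; contact is expected at z ≈ 0.111.

```bash
python3 -m inch '[[-0.035,-0.023,0,0,0,0,1],[-0.035,-0.023,0,0,0,0,1],[-0.035,-0.023,0,0,0,0,1],[-0.035,-0.023,0,0,0,0,1],[-0.035,-0.023,0,0,0,0,1]]' >/dev/null
python3 -m inch '[[-0.035,-0.023,0,0,0,0,1],[0,0,0,0,0,0,1],[0,0,0,0,0,0,1],[0,0,0,0,0,0,1]]'
python3 look.py w25 cap_knob@0.168 buff_ring_center@0.058
```

```text
clock: 33.1
position: [0.5124, -0.4205, 0.1824]
tool_rot: [3.142, -0.001, 1.572]
force: [1.0, 0.2, -0.8]
grip_width: 0.019
finger_force: 29.7
TCP [ 0.5124 -0.4205  0.1824] [ 3.1415 -0.001   1.5725]
cap_knob wrist score 0.63 fit [ 0.5135 -0.4214] area ratio 0.938 lm [(0.64, array([ 0.5135, -0.4226]))] rect [239.7, 238.3, 398.2, 396.9]
buff_ring_center wrist score 0.90 fit [ 0.5119 -0.4121] area ratio 0.568 lm [] rect [256.3, 186.5, 369.3, 259.6]
```

```bash
python3 -m inch '[[-0.0035,-0.0018,0,0,0,0,1],[0,0,0.02,0,0,0,1],[0,0,0.025,0,0,0,1],[0,0,0.016,0,0,0,1],[0,0,0,0,0,0,1]]'
python3 -m inch '[[0,0,0,0,0,0,1],[0,0,0,0,0,0,1],[0,0,0,0,0,0,1]]'
```

```text
clock: 33.85
position: [0.509, -0.4246, 0.1196]
tool_rot: [-3.139, -0.002, 1.571]
force: [0.2, 1.0, -0.6]
grip_width: 0.0189
finger_force: 29.7
clock: 34.15
position: [0.5103, -0.4254, 0.1227]
tool_rot: [3.141, 0.001, 1.571]
force: [0.8, 0.7, -1.2]
grip_width: 0.019
finger_force: 29.7
```

```bash
python3 -m inch '[[0.0008,0.0007,0.006,0,0,0,1],[0,0,0.003,0,0,0,1],[0,0,0,0,0,0,1],[0,0,0,0,0,0,1]]'
python3 -m inch '[[0,0,0.0012,0,0,0,1],[0,0,0,0,0,0,1],[0,0,0,0,0,0,1]]'
python3 -m inch '[[0,0,0.0008,0,0,0,1],[0,0,0,0,0,0,1]]'
```

```text
clock: 34.55
position: [0.5106, -0.4243, 0.1126]
tool_rot: [-3.141, -0.0, 1.571]
force: [0.5, -0.0, -0.2]
grip_width: 0.0191
finger_force: 29.7
clock: 34.85
position: [0.5106, -0.4244, 0.1115]
tool_rot: [3.142, 0.0, 1.571]
force: [-0.7, 0.1, -1.7]
grip_width: 0.0185
finger_force: 29.7
clock: 35.05
position: [0.5108, -0.4244, 0.1112]
tool_rot: [3.141, 0.0, 1.571]
force: [-1.0, 0.7, 4.5]
grip_width: 0.0192
finger_force: 30.3
```

Contact at 0.111. Release, rise, verify, then go to the white vase.

```bash
python3 -m inch '[[0,0,0.0003,0,0,0,0.7],[0,0,0,0,0,0,0.4],[0,0,0,0,0,0,0],[0,0,0,0,0,0,0],[0,0,0,0,0,0,0]]'
python3 -m inch '[[0,0,-0.03,0,0,0,0],[0,0,-0.045,0,0,0,0],[0,0,-0.045,0,0,0,0],[0,0,0,0,0,0,0],[0,0,0,0,0,0,0]]'
python3 look.py w26 cap_knob@0.098
python3 - <<'E'
from h import *
grab_frame("scene");fit("cap_knob","scene",base=.098);fit("buff_ring_center","scene",base=.058)
E
```

```text
clock: 35.55
position: [0.5106, -0.4243, 0.1103]
tool_rot: [-3.142, -0.0, 1.571]
force: [0.2, 0.7, 0.3]
grip_width: 0.0815
finger_force: 0.0
clock: 36.05
position: [0.5108, -0.4246, 0.2314]
tool_rot: [3.14, 0.001, 1.571]
force: [0.5, 0.2, -1.1]
grip_width: 0.0856
finger_force: 0.0
TCP [ 0.5108 -0.4246  0.2314] [3.1404 0.0013 1.571 ]
cap_knob wrist score 0.82 fit [ 0.5112 -0.4246] area ratio 0.960 lm [(0.75, array([ 0.51  , -0.4238]))] rect [266.5, 177.7, 365.1, 272.8]
cap_knob scene score 0.58 fit [ 0.5069 -0.4277] area ratio 0.900 lm [(0.89, array([ 0.5055, -0.4285]))] rect [153.6, 182.6, 181.0, 208.9]
buff_ring_center scene score 0.53 fit [ 0.5197 -0.4095] area ratio 0.484 lm [(0.78, array([ 0.5007, -0.4426]))] rect [154.3, 200.3, 182.7, 222.1]
```

The cap is centred at (0.511,−0.4246). Now the white vase.

```bash
python3 -m inch '[[0.046,0.01,0,0,0,0,0],[0.046,0.01,0,0,0,0,0],[0.046,0.01,0,0,0,0,0],[0.046,0.01,0,0,0,0,0],[0.046,0.01,0,0,0,0,0]]'>/dev/null
python3 -m inch '[[0.046,0.01,0,0,0,0,0],[0.046,0.01,0,0,0,0,0],[0.046,0.01,0,0,0,0,0],[0.046,0.01,0,0,0,0,0],[0.046,0.01,0,0,0,0,0]]'>/dev/null
python3 -m inch '[[0.046,0.01,0,0,0,0,0],[0.046,0.01,0.02,0,0,0,0],[0.046,0.01,0.03,0,0,0,0],[0,0,0,0,0,0,0],[0,0,0,0,0,0,0]]'
python3 look.py w27 white_vase_center
```

```text
clock: 37.95
position: [0.6386, 0.169, 0.183]
tool_rot: [-3.14, 0.0, 1.573]
force: [0.7, -0.7, 0.2]
grip_width: 0.0856
finger_force: 0.0
TCP [0.6386 0.169  0.183 ] [-3.1399  0.      1.5732]
white_vase_center wrist score 0.90 fit [0.6439 0.2279] area ratio 0.973 lm [(0.98, array([0.6438, 0.2277]))] rect [295.8, 102.5, 348.2, 155.0]
```

```bash
python3 -m inch '[[0.03,0.005,0.02,0,0,0,0],[0.029,0,0.02,0,0,0,0],[0,0,0.02,0,0,0,0],[0,0,0,0,0,0,0],[0,0,0,0,0,0,0]]'
python3 look.py w28 white_vase_center
```

```text
clock: 38.6
position: [0.6448, 0.2254, 0.1249]
tool_rot: [3.141, 0.0, 1.569]
force: [0.2, -0.1, 1.0]
grip_width: 0.0853
finger_force: 0.0
TCP [0.6448 0.2254 0.1249] [3.141  0.0004 1.5694]
white_vase_center wrist score 0.87 fit [0.6434 0.2295] area ratio 0.967 lm [(0.88, array([0.6419, 0.2282]))] rect [282.6, 200.7, 340.1, 276.8]
```

```bash
python3 -m inch '[[0.0035,-0.001,0.02,0,0,0,0],[0,0,0.035,0,0,0,0],[0,0,0.035,0,0,0,0],[0,0,0.025,0,0,0,0],[0,0,0,0,0,0,0]]'
python3 -m inch '[[0,0,0,0,0,0,1],[0,0,0,0,0,0,1],[0,0,0,0,0,0,1],[0,0,0,0,0,0,1],[0,0,0,0,0,0,1]]' 30
python3 -m inch '[[0,0,-0.03,0,0,0,1],[0,0,-0.04,0,0,0,1],[0,0,-0.04,0,0,0,1],[0,0,0,0,0,0,1],[0,0,0,0,0,0,1]]'
python3 look.py w29 white_vase_center@0.11
```

```text
clock: 39.25
position: [0.6419, 0.2292, 0.0067]
tool_rot: [-3.138, 0.002, 1.571]
force: [-0.1, -0.5, -0.1]
grip_width: 0.0855
finger_force: 0.0
clock: 39.75
position: [0.6438, 0.2305, 0.0104]
tool_rot: [3.14, -0.0, 1.571]
force: [-0.8, -1.1, 9.1]
grip_width: 0.0311
finger_force: 29.0
clock: 40.25
position: [0.6435, 0.2303, 0.1201]
tool_rot: [3.14, -0.0, 1.571]
force: [0.1, -0.6, -2.2]
grip_width: 0.0312
finger_force: 30.3
TCP [0.6435 0.2303 0.1201] [ 3.1398 -0.0002  1.5709]
white_vase_center wrist score 0.94 fit [0.6439 0.2306] area ratio 0.923 lm [(0.85, array([0.6433, 0.2294]))] rect [268.6, 280.4, 367.9, 456.5]
```

White vase held. Carry it to the square bat.

```bash
python3 -m inch '[[-0.041,-0.0185,0,0,0,0,1],[-0.041,-0.0185,0,0,0,0,1],[-0.041,-0.0185,0,0,0,0,1],[-0.041,-0.0185,0,0,0,0,1],[-0.041,-0.0185,0,0,0,0,1]]'>/dev/null
python3 -m inch '[[-0.041,-0.0185,0,0,0,0,1],[-0.041,-0.0185,0,0,0,0,1],[-0.041,-0.0185,0,0,0,0,1],[-0.041,-0.0185,0,0,0,0,1],[-0.041,-0.0185,0,0,0,0,1]]'>/dev/null
python3 -m inch '[[-0.041,-0.0185,0,0,0,0,1],[-0.041,-0.0185,0,0,0,0,1],[0,0,0,0,0,0,1],[0,0,0,0,0,0,1],[0,0,0,0,0,0,1]]'
python3 look.py w30 white_vase_center@0.11
python3 - <<'E'
from h import *
c=calibration("wrist")
for d in landmark_of("square_bat_top","wrist"): print(d["score"],d["xy"],at(c,d["xy"],.012))
E
```

```text
clock: 41.9
position: [0.4216, -0.2607, 0.1186]
tool_rot: [-3.141, -0.001, 1.572]
force: [1.0, -0.1, -1.5]
grip_width: 0.0307
finger_force: 30.4
TCP [ 0.4216 -0.2607  0.1186] [-3.1413 -0.001   1.5722]
white_vase_center wrist score 0.79 fit [ 0.4226 -0.26  ] area ratio 0.938 lm [(0.97, array([ 0.4228, -0.2601]))] rect [267.8, 282.6, 368.0, 460.2]
0.83 [312.0, 239.5] [ 0.4208 -0.2634  0.012 ]
```

```bash
python3 -m inch '[[-0.004,-0.001,0.02,0,0,0,1],[0,0,0.03,0,0,0,1],[0,0,0.03,0,0,0,1],[0,0,0.006,0,0,0,1],[0,0,0,0,0,0,1]]'>/dev/null
python3 -m inch '[[0,0,0,0,0,0,1],[0,0,0,0,0,0,1]]'
python3 -m inch '[[0,0,0.004,0,0,0,1],[0,0,0.003,0,0,0,1],[0,0,0,0,0,0,1],[0,0,0,0,0,0,1]]'
```

```text
clock: 42.8
position: [0.4209, -0.266, 0.0342]
tool_rot: [3.14, 0.001, 1.571]
force: [0.7, -0.7, -0.6]
grip_width: 0.0315
finger_force: 30.4
clock: 43.2
position: [0.4203, -0.2656, 0.0259]
tool_rot: [-3.141, -0.0, 1.571]
force: [0.5, 0.6, -0.8]
grip_width: 0.0309
finger_force: 30.4
```

```bash
python3 -m inch '[[0,0,0.002,0,0,0,1],[0,0,0,0,0,0,1],[0,0,0,0,0,0,1]]'
python3 -m inch '[[0,0,0.001,0,0,0,1],[0,0,0,0,0,0,1]]'
```

```text
clock: 43.5
position: [0.4203, -0.2656, 0.0239]
tool_rot: [-3.142, -0.0, 1.571]
force: [0.9, 0.6, -1.7]
grip_width: 0.0308
finger_force: 30.4
clock: 43.7
position: [0.4203, -0.2657, 0.0229]
tool_rot: [-3.142, -0.0, 1.571]
force: [0.6, 0.5, -1.2]
grip_width: 0.0311
finger_force: 30.4
```

```bash
python3 -m inch '[[0,0,0.0008,0,0,0,1],[0,0,0,0,0,0,1]]'
python3 -m inch '[[0,0,0.0004,0,0,0,1],[0,0,0,0,0,0,1]]'
```

```text
clock: 43.9
position: [0.4203, -0.2657, 0.0224]
tool_rot: [3.142, 0.0, 1.571]
force: [-1.4, -0.0, 5.9]
grip_width: 0.0312
finger_force: 31.0
clock: 44.1
position: [0.4204, -0.2657, 0.0223]
tool_rot: [3.142, 0.001, 1.571]
force: [-4.5, 1.0, 16.3]
grip_width: 0.0312
finger_force: 31.9
```

```bash
python3 -m inch '[[0,0,-0.0007,0,0,0,0.5],[0,0,0,0,0,0,0.3],[0,0,0,0,0,0,0],[0,0,0,0,0,0,0]]'
python3 -m inch '[[0,0,-0.03,0,0,0,0],[0,0,-0.045,0,0,0,0],[0,0,-0.045,0,0,0,0],[0,0,-0.03,0,0,0,0],[0,0,0,0,0,0,0]]'
python3 -m inch '[[0,0,0,0,0,0,0],[0,0,0,0,0,0,0],[0,0,0,0,0,0,0]]'
python3 look.py w31 white_vase_center@0.012 cap_knob@0.098
python3 - <<'E'
from h import *
grab_frame("top");fit("cap_knob","top",base=.098);fit("white_vase_center","top",base=.012)
E
```

```text
clock: 44.5
position: [0.4202, -0.2657, 0.0224]
tool_rot: [-3.141, -0.0, 1.571]
force: [0.7, 0.6, -0.2]
grip_width: 0.0835
finger_force: 0.0
clock: 45.0
position: [0.4217, -0.2665, 0.176]
tool_rot: [3.137, 0.003, 1.571]
force: [0.7, -0.3, -0.5]
grip_width: 0.0854
finger_force: 0.0
clock: 45.3
position: [0.4199, -0.2654, 0.1715]
tool_rot: [-3.14, -0.001, 1.571]
force: [-0.4, 0.4, 0.4]
grip_width: 0.0854
finger_force: 0.0
TCP [ 0.4199 -0.2654  0.1715] [-3.1402 -0.0011  1.5715]
cap_knob wrist score 0.80 fit [ 0.4926 -0.401 ] area ratio 0.103 lm [] rect [407.6, 445.5, 457.1, 480.0]
```

The network missed the white vase this time. Retake the picture and check it.

```bash
python3 -m inch '[[-0.03,0,-0.02,0,0,0,0],[0,0,0,0,0,0,0],[0,0,0,0,0,0,0]]'
python3 look.py w32 white_vase_center@0.012
python3 - <<'E'
from h import *
c=calibration("wrist")
for d in landmark_of("white_vase_center","wrist")+landmark_of("green_vase_center","wrist"): print(d["score"],d["xy"],at(c,d["xy"],.042))
im=cv2.imread("pics/w32.png"); x,y=.4206,-.2654
print("expected px mouth",pix(c,[x,y,.072]),"mid",pix(c,[x,y,.042]))
u,v=pix(c,[x,y,.072]).astype(int); w=im[v-40:v+40,u-40:u+40].max(2)<70
q=np.argwhere(w).mean(0)[::-1]+[u-40,v-40]; print("dark mouth",q,w.sum(),at(c,q,.072))
grab_frame("scene");fit("white_vase_center","scene",base=.012);fit("cap_knob","scene",base=.098)
E
```

```text
clock: 46.1
position: [0.4202, -0.2961, 0.1926]
tool_rot: [3.141, 0.0, 1.57]
force: [0.1, 0.6, 0.4]
grip_width: 0.0854
finger_force: 0.0
TCP [ 0.4202 -0.2961  0.1926] [3.1412 0.0003 1.5699]
white_vase_center wrist score 0.61 fit [ 0.4211 -0.266 ] area ratio 0.951 lm [(0.83, array([ 0.422, -0.266]))] rect [292.6, 146.8, 339.4, 202.5]
0.83 [316.5, 174.4] [ 0.4219 -0.2655  0.042 ]
expected px mouth [314.5088 182.9491] mid [314.5453 174.1851]
dark mouth [313.0806 182.7419] 62 [ 0.4197 -0.2653  0.072 ]
white_vase_center scene score 0.53 fit [ 0.4181 -0.2673] area ratio 0.833 lm [(0.84, array([ 0.416 , -0.2713]))] rect [238.4, 209.1, 247.8, 231.7]
cap_knob scene score 0.90 fit [ 0.5073 -0.4275] area ratio 0.904 lm [(0.87, array([ 0.5023, -0.4303]))] rect [152.6, 184.9, 179.6, 207.3]
```

The white vase is upright and centred, the stack hasn't moved, and the gripper is clear. Hand in.

```bash
python3 -c "from workcell import bot; print(bot.job_done())"
```

```text
the job is handed in; nothing more can be done
None
```

I built the firing box on the round bat, stood the white vase on the square bat, and handed the job in at about 46 s of the 144 s allowed; by the camera fits each piece landed within about 2 mm of its bat's centre, and the verdict was not shown to me.

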